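# Pack the sides into a lunch box

### The job

The macaroni is already served; finish the lunch box by standing the four sides upright in their silicone cups: the red ketchup jar in the round green cup, the pink-lidded yoghurt in the square blue cup, the muffin in the round yellow cup and the raisin carton in the oblong orange cup. Set each down on the floor of its cup, do not drop it, and leave the mustard jar and the blue-lidded yoghurt standing where they are.

Things in the scene. Friction and masses are not known exactly. Their poses are not given: they have to be found in the camera images.
- ketchup_jar: mini jar of ketchup, all red (lid and contents) with a white paper band; cylinder 46 mm in diameter, 58 mm high, about 110 g. Origin: centre of its underside, z up. Stands loose and upright on the worktop. It, the five other loose things listed, a salt shaker and a steel measuring cup (all under 76 mm) stand in eight shuffled places on the right half of the worktop, centres at least 95 mm apart.
- pink_yoghurt: yoghurt pot with a PINK foil lid and pink band; off-white cylinder 57 mm in diameter (thin lid rim 60 mm), 66 mm high, about 140 g. Origin: centre of its underside, z up. Stands loose and upright on the worktop.
- muffin: brown domed muffin with dark chocolate pieces in a pale paper case; round, 48 mm in diameter at the foot, case widening to 57 mm at 36 mm height, crown widest (61 mm) between 41 and 48 mm, top at 63 mm; about 60 g. Grip it on the crown, about 45 mm up. Origin: centre of its underside, z up. Stands loose and upright on the worktop.
- raisin_carton: purple raisin carton with a yellow sun disc on its wide faces and a yellow stripe at the foot; box 50 mm (its x) by 28 mm (its y) by 74 mm high, about 50 g. Grip it across the 28 mm, along its y. Origin: centre of its underside, z up. Stands loose and upright on the worktop.
- green_cup: green round silicone cup, outside 71 mm, inside 66 mm in diameter. Rim 16 mm above its underside, its own floor 3 mm thick. Fixed in the lunch box, underside 4 mm above the worktop. Origin: centre of its underside, z up. The four cups, in shuffled places, make a 2 by 2 square at 88 mm pitch, centres 52 mm or more from the walls. Lunch box: open off-white tray 200 by 320 mm, walls 32 mm high.
- blue_cup: blue square silicone cup, outside 81 by 81 mm, inside 75 by 75 mm, sides along its x and y. Rim 16 mm above its underside, its own floor 3 mm thick. Fixed in the lunch box, underside 4 mm above the worktop. Origin: centre of its underside, z up.
- yellow_cup: yellow round silicone cup, outside 81 mm, inside 76 mm in diameter. Rim 16 mm above its underside, its own floor 3 mm thick. Fixed in the lunch box, underside 4 mm above the worktop. Origin: centre of its underside, z up.
- orange_cup: orange oblong silicone cup, outside 76 mm (its x) by 54 mm (its y), inside 70 by 48 mm: the carton goes in only with its 50 mm side along the cup's x, either way round. Rim 16 mm above its underside, its own floor 3 mm thick. Fixed in the lunch box, underside 4 mm above the worktop. Origin: centre of its underside, z up.
- mustard_jar: look-alike, to be left: mini jar of mustard, same size and shape as the ketchup jar but all amber yellow. Origin: centre of its underside, z up. Stands loose and upright on the worktop.
- blue_yoghurt: look-alike, to be left: yoghurt pot, same size and shape as the other but with a dark BLUE foil lid and band. Origin: centre of its underside, z up. Stands loose and upright on the worktop.
Not all that is in view belongs to the job. What is shaped like the raisin_carton but black or brown is not meant.

How it is judged:
At the end, for the whole second after the job is handed in: the four sides each stand upright (within 0.12 rad), at rest, on the floor of their own cup (underside within 5 mm of it, centre within 20 mm of the cup's), and the mustard jar and blue-lidded yoghurt stand upright within 30 mm of where they began (horizontal distance between ketchup_jar and green_cup below 0.02 m and z of ketchup_jar in the frame of green_cup between 0 and 0.008 m and angle between each of ketchup_jar, pink_yoghurt, muffin, raisin_carton, mustard_jar, blue_yoghurt's own z axis and vertical below 0.12 rad and linear speed of each of ketchup_jar, pink_yoghurt, muffin, raisin_carton below 0.02 m/s and horizontal distance between pink_yoghurt and blue_cup below 0.02 m and z of pink_yoghurt in the frame of blue_cup between 0 and 0.008 m and horizontal distance between muffin and yellow_cup below 0.02 m and z of muffin in the frame of yellow_cup between 0 and 0.008 m and horizontal distance between raisin_carton and orange_cup below 0.02 m and z of raisin_carton in the frame of orange_cup between 0 and 0.008 m and distance of each of mustard_jar, blue_yoghurt from where it was at the start of the episode below 0.03 m); the robot touches nothing.
It fails at once if one of the four things is dropped: it falls free through more than about 3 cm ((linear speed of ketchup_jar above 0.77 m/s and contact force between ketchup_jar and anything else below 0.01 N) or (linear speed of pink_yoghurt above 0.77 m/s and contact force between pink_yoghurt and anything else below 0.01 N) or (linear speed of muffin above 0.77 m/s and contact force between muffin and anything else below 0.01 N) or (linear speed of raisin_carton above 0.77 m/s and contact force between raisin_carton and anything else below 0.01 N)).
It fails at once if the mustard jar or the blue-lidded yoghurt is shifted more than 3 cm or lifted or knocked over (distance of any of mustard_jar, blue_yoghurt from where it was at the start of the episode above 0.03 m or angle between any of mustard_jar, blue_yoghurt's own z axis and vertical above 0.35 rad).
It also fails if it takes over 96 s, if anything falls off the work surface, if the arm or the gripper's body presses on something with over 40 N, if the wrist force passes 120 N, or if a joint passes its speed limit or range.

### The arm

A 6-joint arm with a two-finger parallel gripper is mounted at the origin on the work surface. World frame = base frame: x ahead of the robot, y to its left, z up, the work surface at z = 0. Lengths are in m, angles in rad, forces in N, time in s.
With the tool pointing down it reaches from about 0.275 to 0.85 m from the base axis. Payload 19 kg.
Tool frame: the origin (TCP) lies at the centre of the arm's flange, where the gripper is bolted on; the fingertips stand 173 mm ahead of it and the grasp point (between the pads) lies 155 mm ahead of it; z points along the fingers, y is the line along which they close (so a half turn about z gives the same grasp; the last joint's range is limited). The gripper opens to 85 mm and grips with 20 to 120 N. Pads are 22 mm wide; open, the fingers measure 114 mm over their backs; the gripper's body (76 mm by 85 mm) begins 54 mm behind the grasp point. The pads swing forward as they close: fully open they stand 13 mm farther back than shut.
Start: joints at [0.997, 0.15, 1.437, -0, 1.554, -0.134], TCP at [0.245, 0.52, 0.405] pointing down, gripper open.
Joint ranges: [-2.8, 2.8], [-0.68, 2.1], [0.12, 2.68], [-1.39, 4.53], [0.16, 2.79], [-2.81, 2.81]. Speed limits (rad/s): [1.89, 1.89, 2.22, 3.01, 3.01, 3.01].

### API

Orientations are given as a unit quaternion [w, x, y, z].
In Python, from workcell import bot gives the robot as it stands. Calls block until the motion is done:
- bot.goto(position, orientation): joint-space move of the TCP to a pose.
- bot.movel(position, speed=0.15, attitude=None, guard=None): straight line of the TCP; attitude=None keeps the orientation; speed is the mean speed in m/s. With guard (N) it stops when the force on the tool has changed by that much, and returns True; else False.
- bot.move_j(angles): joint-space move.
- bot.release() and bot.close_gripper(): open the fingers fully, or close them until they stop; the grip force is fixed at half the most.
- bot.sleep(seconds).
- bot.inverse_kinematics(position, orientation): joint angles nearest the present ones, or None.
- bot.snapshot(name): name is "scene" or "top" or "wrist"; returns the picture (384x512x3 uint8, red, green, blue); there is no depth.
- bot.camera_params(name): a dict with "K" (3x3 intrinsics, pixels), "position" and "rotation" of the camera in the world. Camera axes: x right, y up, looking along -z (the intrinsics and any distortion apply to the point x, -y, -z); pixel columns grow to the right and rows downward; lengths in m; the calibration is good to about 2 mm. A picture is of the moment at which its call begins: read the wrist's pose just before it. camera_params takes no time and is no camera call; for the wrist camera it gives the pose at the moment of the call.
A pose or a line that the arm cannot do raises bot.PlanningError and nothing moves.
- bot.close_job(): hands the job in; it is judged then, once.
Trained networks look in the newest picture that a camera, given by its name, has taken for a name from the list of things; names that differ only in an ending like _2 or _b are one class to them, and where a whole thing is asked for, a point or a joint stands for the part that bears it (a point fixed in the world has none). Each returns a list of dicts, best first, with "p" (0 to 1); they miss things now and then, are a little off and sometimes report something else, mostly with a low value. They report only what shows in the picture. A call takes as long as a camera call. They do not tell look-alikes from the thing itself.
- bot.masks_of(target, camera): "region" (384x512 bool, what is visible of it).
- bot.landmark_of(target, camera): "at" ([x, y, z] in m, in world coordinates, good to about 4 mm: a listed point, or the origin of a listed thing).
Readings, each from a call of its own:
- bot.current_time_s(): time.
- bot.current_joint_pos(): joint angles.
- bot.current_dq(): joint speeds.
- bot.current_tau(): joint torques, N m.
- bot.current_tool_pos(): TCP position.
- bot.current_tcp_rot(): TCP orientation.
- bot.current_force(): force on the tool from outside, world axes, zero at the start.
- bot.current_torque(): the same for the moment, N m.
- bot.current_opening(): opening from 0.0 (shut) to 1.0 (fully open).
- bot.current_finger_force(): force on a finger pad.
Only numpy, scipy, OpenCV 4.12 (cv2) and the standard library are available. Lean on these libraries where they do the work, as an engineer would, in place of code of your own. Each camera call takes 0.05 s, during which the arm holds its last target. There are 200 camera calls.

## Working session

There is one attempt and no reset: what is moved stays moved. The work goes in short steps, each a Python script; the robot and the scene stay as the last script left them, time stands still between calls to the robot, and variables do not carry over. Pictures are saved under pics/ and viewed, at most 14 in all, crops included, and the job is handed in when it is done.

```bash
mkdir -p pics
python3 - <<'E'
from workcell import bot
import cv2,numpy as np
for n in("top","scene"):
    im=bot.snapshot(n); cv2.imwrite(f"pics/{n}0.png",cv2.resize(im[:,:,::-1],(800,600),interpolation=cv2.INTER_CUBIC))
    np.save(f"pics/{n}0.npy",im)
    p=bot.camera_params(n);print(n,{k:np.round(v,3).tolist() if not isinstance(v,str) else v for k,v in p.items()})
for t in "ketchup_jar pink_yoghurt muffin raisin_carton mustard_jar blue_yoghurt green_cup blue_cup yellow_cup orange_cup".split():
    for c in("top","scene"):
        print(t,c,[(round(d['p'],2),np.round(d['at'],3).tolist()) for d in bot.landmark_of(t,c)])
print(bot.current_time_s(),bot.current_tcp_rot())
E
```

```text
top {'K': [[371.435, 0.0, 257.233], [0.0, 371.435, 195.397], [0.0, 0.0, 1.0]], 'position': [0.446, -0.039, 1.018], 'rotation': [-0.704, -0.016, 0.034, 0.709]}
scene {'K': [[369.525, 0.0, 255.396], [0.0, 369.525, 193.532], [0.0, 0.0, 1.0]], 'position': [1.132, 0.148, 0.902], 'rotation': [0.567, 0.186, 0.259, 0.76]}
ketchup_jar top [(0.85, [0.396, -0.194, -0.001])]
ketchup_jar scene [(0.62, [0.4, -0.187, 0.001])]
pink_yoghurt top [(0.84, [0.524, -0.137, -0.001])]
pink_yoghurt scene [(0.8, [0.528, -0.136, 0.003])]
muffin top [(0.58, [0.645, -0.026, -0.002]), (0.57, [0.413, -0.351, -0.002])]
muffin scene [(0.77, [0.416, -0.35, -0.0])]
raisin_carton top [(0.67, [0.388, -0.064, 0.004]), (0.59, [0.452, 0.004, 0.001]), (0.52, [0.54, -0.01, 0.002])]
raisin_carton scene [(0.85, [0.382, -0.064, 0.003]), (0.82, [0.54, -0.011, 0.002]), (0.77, [0.347, 0.035, 0.001]), (0.73, [0.448, 0.006, -0.0]), (0.55, [0.4, -0.187, 0.002])]
mustard_jar top [(0.73, [0.646, -0.022, 0.001])]
mustard_jar scene [(0.83, [0.644, -0.017, 0.001])]
blue_yoghurt top []
blue_yoghurt scene [(0.86, [0.547, -0.27, -0.001])]
green_cup top [(0.66, [0.526, -0.137, 0.001]), (0.56, [0.589, 0.261, 0.002])]
green_cup scene [(0.62, [0.595, 0.256, 0.002])]
blue_cup top [(0.67, [0.506, 0.244, 0.005]), (0.44, [0.413, -0.35, 0.003]), (0.19, [0.526, 0.158, 0.003])]
blue_cup scene [(0.81, [0.509, 0.241, 0.004])]
yellow_cup top [(0.87, [0.523, 0.154, 0.005])]
yellow_cup scene [(0.86, [0.526, 0.151, 0.004])]
orange_cup top [(0.65, [0.613, 0.172, 0.004])]
orange_cup scene []
1.1 [-3.12824743e-05  2.18099235e-01  9.75926595e-01 -6.55932874e-05]
```

View pics/top0.png

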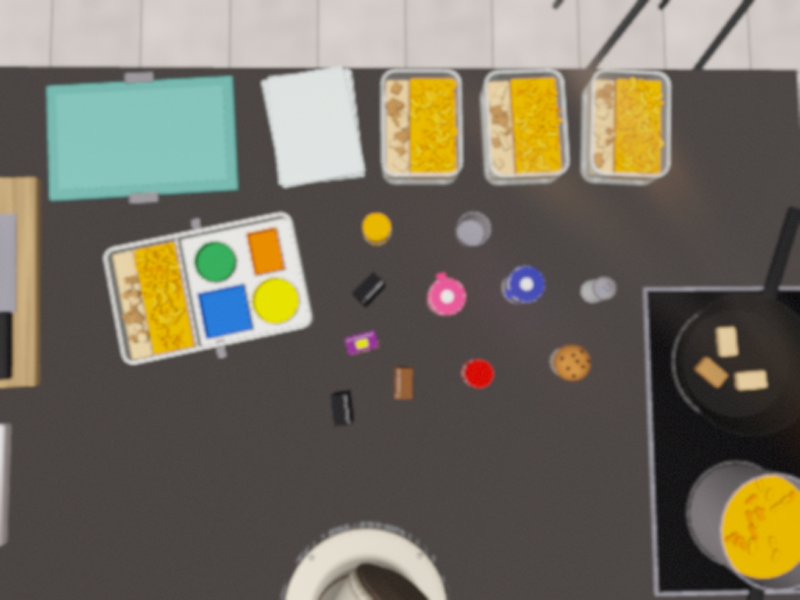

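View pics/scene0.png

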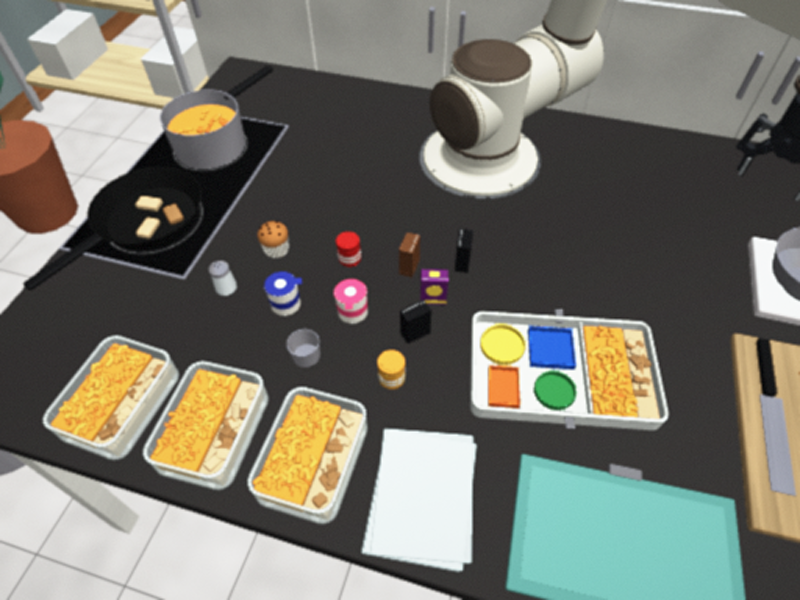

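Candidates, in 800x600 top pixels:
- **Jars:** the red jar (478,373) is the ketchup. The amber one (376,227) is the mustard.
- **Yoghurts:** the pink lid (446,296) is the one to move. The blue lid (524,285) stays.
- **Cartons:** the purple one with the sun disc (362,343) is the raisins. The black ones (370,290) and (342,408) and the brown one (403,383) are decoys.
- **Muffin:** (571,362).
- **Cups:** green (215,262), blue (225,312), yellow (276,300), orange (266,252).

Next I'll take wrist views of both areas.

```bash
cat > h.py <<'E'
from workcell import bot
import cv2,numpy as np,pickle
from scipy.spatial.transform import Rotation as R
def q(deg): a=np.radians(deg)/2; return [0,float(np.cos(a)),float(np.sin(a)),0]
def snap(name,tag):
    p=bot.camera_params(name); im=bot.snapshot(name)
    pickle.dump((p,im),open(f"pics/{tag}.pkl","wb")); return p,im
def ray(p,uv):
    w,x,y,z=p["rotation"] if np.size(p["rotation"])==4 else R.from_matrix(p["rotation"]).as_quat()[[3,0,1,2]]
    K=np.array(p["K"]); uv=np.atleast_2d(uv).astype(float)
    d=np.c_[(uv[:,0]-K[0,2])/K[0,0],-(uv[:,1]-K[1,2])/K[1,1],-np.ones(len(uv))]
    return np.array(p["position"]),R.from_quat([x,y,z,w]).apply(d)
def plane(p,uv,z):
    o,d=ray(p,uv); return o+d*((z-o[2])/d[:,2])[:,None]
def proj(p,X):
    w,x,y,z=p["rotation"]; K=np.array(p["K"])
    c=R.from_quat([x,y,z,w]).inv().apply(np.atleast_2d(X)-p["position"])
    return np.c_[K[0,0]*c[:,0]/-c[:,2]+K[0,2],K[1,1]*c[:,1]/c[:,2]+K[1,2]]
E
python3 - <<'E'
from h import *
for i,(x,y) in enumerate([(.47,.2),(.56,.16),(.47,-.05),(.42,-.2)]):
    yaw=90+np.degrees(np.arctan2(y,x))
    bot.goto([x,y,.45],q(yaw)); bot.sleep(.2)
    p,im=snap("wrist",f"w{i}")
    print(bot.current_tool_pos(),p["position"],p["rotation"],p["K"][0],bot.current_time_s(),p.keys())
ims=[pickle.load(open(f"pics/w{i}.pkl","rb"))[1] for i in range(4)]
m=np.vstack([np.hstack(ims[:2]),np.hstack(ims[2:])])
cv2.imwrite("pics/w.png",cv2.resize(m[:,:,::-1],(800,600),interpolation=cv2.INTER_AREA))
E
```

```text
[0.46982694 0.20059027 0.44988685] [0.4385761  0.2747561  0.41860193] [ 0.96699902 -0.15657118 -0.03230706  0.19837999] [322.05905773   0.         254.02159771] 2.8167 dict_keys(['K', 'position', 'rotation'])
[0.55933517 0.16050985 0.45048937] [0.53766396 0.23795494 0.41914425] [ 0.97746663 -0.15823511 -0.02288677  0.13782902] [322.05905773   0.         254.02159771] 3.5417 dict_keys(['K', 'position', 'rotation'])
[ 0.4704667  -0.04923705  0.44981777] [0.47965211 0.03101642 0.41854962] [ 0.98585706 -0.15949128  0.00820644 -0.05080389] [322.05905773   0.         254.02159771] 4.7 dict_keys(['K', 'position', 'rotation'])
[ 0.42037416 -0.19922231  0.45001621] [ 0.45588909 -0.12641825  0.41874444] [ 0.96320859 -0.15584345  0.03482774 -0.21616905] [322.05905773   0.         254.02159771] 5.625 dict_keys(['K', 'position', 'rotation'])
```

View pics/w.png

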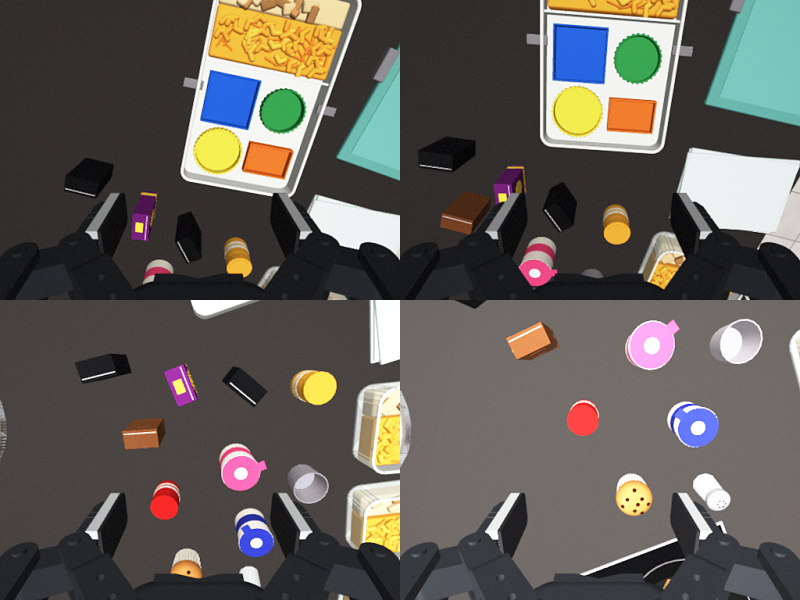

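```bash
cat > m.py <<'E'
from h import *
V={n:pickle.load(open(f"pics/w{n}.pkl","rb")) for n in range(4)}
# name: hue range (OpenCV), smin, approx top z, [(view, approx px)]
s=1.28
T={"green":((45,85),100,.02,[(0,282,110),(1,237,58)]),"blue":((100,120),100,.02,[(0,230,100),(1,180,55)]),
"yellow":((24,35),100,.02,[(0,217,150),(1,178,110)]),"orange":((5,17),120,.02,[(0,268,160),(1,231,115)]),
"ketchup":((172,190),120,.058,[(2,165,195),(3,183,118)]),"pink":((145,170),60,.066,[(2,237,166),(3,251,45)]),
"muffin":((8,25),40,.055,[(3,234,197)]),"carton":((140,153),80,.074,[(2,180,85),(0,145,215)])}
def seg(im,h,smin,px):
    H=cv2.cvtColor(im,cv2.COLOR_RGB2HSV); hh=H[:,:,0].astype(int)
    ok=((hh>=h[0])&(hh<=h[1])|((hh+180)<=h[1]))&(H[:,:,1]>smin)&(H[:,:,2]>40)
    ok=cv2.morphologyEx(ok.astype(np.uint8),cv2.MORPH_OPEN,np.ones((3,3)))
    n,l,st,c=cv2.connectedComponentsWithStats(ok)
    i=1+np.argmin(np.hypot(*(c[1:]-px).T)+1e4*(st[1:,4]<150))
    cn=max(cv2.findContours((l==i).astype(np.uint8),0,2)[0],key=cv2.contourArea)
    return cn[:,0,:],st[i]
if __name__=="__main__":
    for k,(h,sm,z,vs) in T.items():
        A=[];B=[]
        for v,x,y in vs:
            p,im=V[v]; cn,st=seg(im,h,sm,np.array([x,y])*s)
            M=plane(p,cn,z); r=cv2.minAreaRect((M[:,:2]*1000).astype(np.float32))
            print(k,"w%d"%v,st,"ctr",np.round(r[0],0),"size",np.round(r[1],0),"ang",round(r[2],1))
            mm=cv2.minAreaRect(cn.astype(np.float32))[0]
            o,d=ray(p,mm); d=d[0]/np.linalg.norm(d); P=np.eye(3)-np.outer(d,d); A.append(P);B.append(P@o)
        if len(A)>1: print("   tri",np.round(np.linalg.solve(sum(A),sum(B))*1000))
    a=V[2][1][40:350,80:470]; b=V[3][1][0:310,120:510]
    cv2.imwrite("pics/conf.png",cv2.resize(np.hstack([a,b])[:,:,::-1],(800,318)))
E
python3 m.py
```

```text
green w0 [ 333  114   58   56 2581] ctr [592. 258.] size [72. 69.] ang 23.2
green w1 [ 275   43   59   63 2910] ctr [594. 258.] size [68. 69.] ang 17.2
   tri [594. 259.  15.]
blue w0 [ 257   90   77   76 4254] ctr [508. 239.] size [80. 80.] ang 11.9
blue w1 [ 195   30   72   77 4963] ctr [508. 239.] size [80. 80.] ang 11.9
   tri [507. 241.  24.]
yellow w0 [ 248  164   62   54 2539] ctr [524. 158.] size [80. 74.] ang 23.2
yellow w1 [ 196  111   63   62 3009] ctr [526. 155.] size [78. 77.] ang 16.1
   tri [526. 154.   6.]
orange w0 [ 310  181   65   48 2306] ctr [609. 173.] size [78. 56.] ang 11.9
orange w1 [ 265  125   63   46 2562] ctr [611. 172.] size [75. 55.] ang 11.9
   tri [613. 171.  11.]
ketchup w2 [ 192  240   37   42 1222] ctr [ 401. -184.] size [60. 46.] ang 82.6
ketchup w3 [ 213  131   41   43 1363] ctr [ 400. -189.] size [49. 46.] ang 64.7
   tri [ 398. -191.   46.]
pink w2 [ 285  200   56   44 1547] ctr [ 529. -139.] size [58. 62.] ang 66.6
pink w3 [ 295   26   62   61 2375] ctr [ 530. -139.] size [56. 61.] ang 67.0
   tri [ 530. -138.   68.]
muffin w3 [276 231  48  42 658] ctr [ 421. -340.] size [53. 63.] ang 47.5
carton w2 [210  84  36  53 791] ctr [449.   1.] size [22. 51.] ang 14.8
carton w0 [ 168  250   31   59 1052] ctr [449.  19.] size [31. 86.] ang 11.3
   tri [448.  -0.  46.]
```

View pics/conf.png

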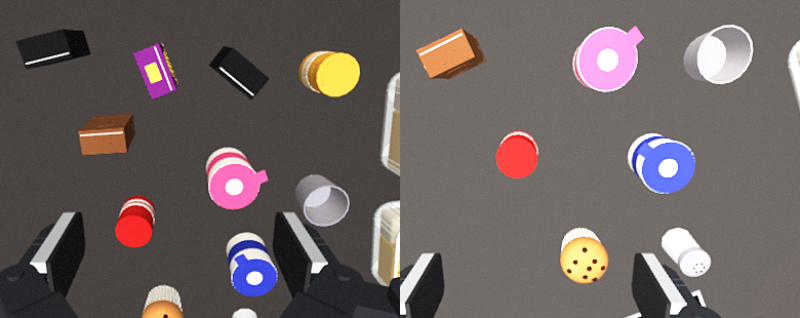

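Confirmed in the crop: the ketchup is the all-red jar (135,220), the pink lid is at (232,186), the purple carton with its yellow mark is at (155,70), and the muffin is at (583,257). Fitting the 2x2 grid puts its centre at (0.560, 0.206) with yaw 12°. I'll do the carton first.

```bash
cat > pp.py <<'E'
from h import *
C=np.array([.5598,.206]);u=.044*np.array([np.cos(np.radians(12)),np.sin(np.radians(12))]);v=np.array([-u[1],u[0]])
CUP=dict(green=C+u+v,blue=C-u+v,yellow=C-u-v,orange=C+u-v)
G=.155
def pick(xy,h,yaw,lift=.13):
    bot.goto([*xy,G+h+.085],q(yaw)); bot.movel([*xy,G+h],speed=.12)
    bot.close_gripper(); print("opening",bot.current_opening(),"pad",bot.current_finger_force())
    bot.movel([*xy,G+h+lift],speed=.15)
def place(cup,h,yaw,lift=.13):
    xy=CUP[cup]; bot.goto([*xy,G+h+lift],q(yaw)); print("held",bot.current_opening(),bot.current_finger_force())
    bot.movel([*xy,G+h+.018],speed=.12); bot.sleep(.15)
    g=bot.movel([*xy,G+h+.003],speed=.03,guard=4); print("guard",g,"z-h",bot.current_tool_pos()[2]-G-h)
    bot.release(); bot.movel([*xy,G+h+lift],speed=.15)
    print("t",bot.current_time_s())
E
python3 - <<'E'
from pp import *
from m import V
p,im=V[3]; print("muffin",plane(p,[[299.5,250]],.045), {k:np.round(c,3) for k,c in CUP.items()})
pick([.450,.003],.045,105); place("orange",.045,192)
p,im=snap("wrist","c1"); cv2.imwrite("pics/c1.png",im[:,:,::-1])
E
```

```text
muffin [[ 0.41852163 -0.34523351  0.045     ]] {'green': array([0.594, 0.258]), 'blue': array([0.508, 0.24 ]), 'yellow': array([0.526, 0.154]), 'orange': array([0.612, 0.172])}
opening 0.3190031580329785 pad 59.326388239860535
held 0.3187600949731858 58.96362841129303
guard True z-h 0.006988140725138273
t 13.4417
```

View pics/c1.png

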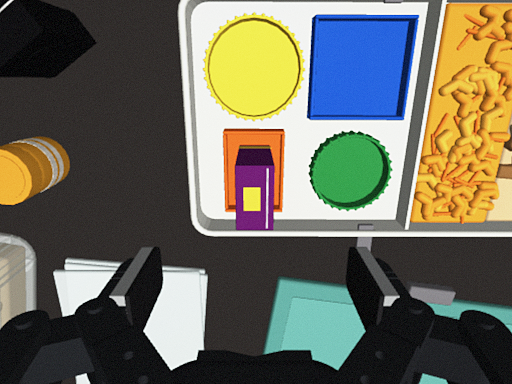

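The carton stands upright inside the orange cup (top at about (253,195)), and contact came exactly at the 7 mm floor height. Next are the pink yoghurt and the ketchup.

Run:
```python
from pp import *
pick([.527,-.1375],.042,147); place("blue",.042,147)
pick([.399,-.189],.041,57); place("green",.041,57)
p,im=snap("wrist","c2"); a=snap("top","c2t")[1]
b=cv2.resize(a[100:292,50:400],(512,281)); cv2.imwrite("pics/c2.png",cv2.resize(np.vstack([im,b])[:,:,::-1],(462,600)))
```

```text
opening 0.6497213759840826 pad 64.0166911482811
held 0.6512315265772733 63.56852263212204
guard True z-h 0.008090860086944575
t 21.425
opening 0.5240785038569966 pad 59.99711594427936
held 0.5275025940705178 61.31052900105715
guard True z-h 0.007479516964653966
t 30.25
```

View pics/c2.png

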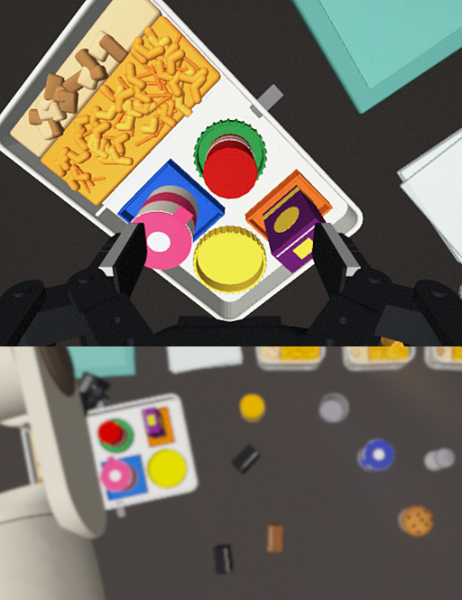

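The ketchup is in the green cup (230,170), the yoghurt in the blue cup (165,225) and the carton still in the orange cup. All stand upright. The muffin is last.

Run:
```python
from pp import *
pick([.4165,-.348],.041,57); place("yellow",.041,57,lift=.15)
bot.goto([.42,.05,.45],q(97)); bot.sleep(.3)
a=snap("top","c3t")[1];s=snap("scene","c3s")[1]
cv2.imwrite("pics/c3.png",np.vstack([cv2.resize(a[100:292,50:400],(512,281)),cv2.resize(s[130:310,150:470],(512,288))])[:,:,::-1])
for t in "ketchup_jar pink_yoghurt muffin raisin_carton mustard_jar blue_yoghurt".split():
    for c in ("top","scene"): print(t,c,[(round(d['p'],2),np.round(d['at'],3).tolist()) for d in bot.landmark_of(t,c)][:4])
```

```text
opening 0.6791145579572863 pad 62.85156929399818
held 0.6844641385624881 64.0702510625124
guard True z-h 0.008233572932124796
t 40.025
ketchup_jar top [(0.76, [0.594, 0.256, 0.007])]
ketchup_jar scene [(0.97, [0.593, 0.259, 0.008])]
pink_yoghurt top [(0.77, [0.505, 0.242, 0.007])]
pink_yoghurt scene [(0.75, [0.508, 0.245, 0.01])]
muffin top [(0.96, [0.525, 0.154, 0.006])]
muffin scene [(0.79, [0.527, 0.151, 0.006])]
raisin_carton top [(0.62, [0.54, -0.011, 0.002]), (0.59, [0.614, 0.172, 0.006]), (0.51, [0.386, -0.064, 0.004])]
raisin_carton scene [(0.93, [0.608, 0.173, 0.004]), (0.92, [0.54, -0.014, 0.007]), (0.67, [0.381, -0.063, 0.001]), (0.67, [0.345, 0.034, 0.004])]
mustard_jar top [(0.86, [0.645, -0.025, -0.004])]
mustard_jar scene [(0.76, [0.649, -0.018, 0.001])]
blue_yoghurt top [(0.66, [0.546, -0.272, -0.001])]
blue_yoghurt scene [(0.75, [0.544, -0.274, 0.0]), (0.33, [0.61, 0.172, 0.006])]
```

View pics/c3.png

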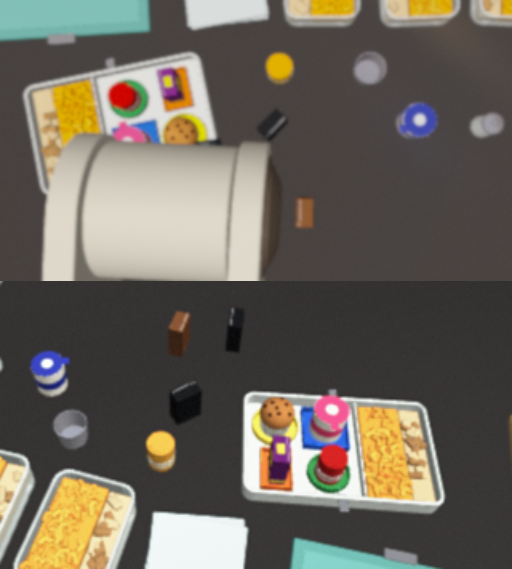

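The scene view shows all four upright in their cups: muffin (277,415), yoghurt (330,415), carton (280,458) and ketchup (332,465). The mustard jar (160,450) and the blue-lidded yoghurt (48,372) haven't moved. The arm is clear, so I'll hand in.

```bash
python3 -c "
from workcell import bot
print(bot.close_job(),bot.current_time_s())"
```

```text
the job is handed in; nothing more can be done
the job is handed in; nothing more can be done
```

I handed the job in with all four sides standing upright on the floors of their own cups, and the mustard jar and blue-lidded yoghurt where they began; it took about 42 s of the 96 s, and no verdict was returned.

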